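# Unlock the guard and switch on the shop air

## Task

Switch the shop air on at the control box on the garage bench. Pull out the spring plunger knob on the sliding guard, slide the guard fully open until the plunger drops into its far hole, then push in the bar-shaped selector that was under the guard, turn it clockwise as far as it goes (to run) and let it spring back out. Leave the other things on the bench where they are.

Things in the scene. Friction and masses are not known exactly. Their poses are not given: they have to be found in the camera images.
- control_box: Grey steel air-control box fixed to the bench, 136 mm deep (x), 300 mm wide (y). Origin: centre of its underside; x level from its low front edge (26 mm high, robot side at yaw 0) to its high back edge (110 mm), z up. Its top face slopes 0.56 rad (32 degrees) from level.
- face_mid (a point): Centre of the sloping face. Axes: x up the slope, y along the box (the way the guard opens), z square out of the face. Two steel rails 52 mm high run along y at the lower and upper edges (|x| over 56 mm), a 112 mm wide channel between them. The selector stands in the channel at y = -70 mm; from y = 16 mm on the channel holds a fixed block 40 mm high. The guard lies across the rails.
- guard (a joint): Sliding guard, m: 0 = shut and locked over the selector, grows as it slides along +y of the face to a stop at 0.141. The plunger's far (open) hole is at 0.140; it drops in within 1 mm or so. Bare aluminium plate, 166 mm across the rails, 136 mm along them, top 59 mm out of the face. About 3 N friction; stays where left. Locked while the plunger is down in a hole.
- plunger (a joint): How far the plunger is pulled out of the face, m: 0 = down in a hole, 0.016 = end stop. Pull 10 mm or more to free the guard. Its spring pulls back with 6 N at 0, 10 N at 10 mm. Hold it out only while the guard leaves the hole: between the holes its pin rides on the rail (reads about 0.009); at the far hole it snaps back to 0.
- plunger_grip (a point): Middle of the round black plunger head (36 mm across, 30 mm tall, on a 26 mm steel sleeve), on its axis, 101 mm out of the face when down; it stands over the lower rail at the guard's middle. Moves with knob and guard; the guard can be dragged by it. Axes: z along the knob out of the face, y the way the guard opens, x up the slope.
- selector_grip (a point): Point on the selector's axis where its bar is gripped, 34 mm out of the face. Black disc 56 mm across with a bar grip 60 mm long, 16 mm thick, 8 to 47 mm out of the face; under the guard at first. A white line marks one end. Axes: z out of the face (turning axis), x along the bar to the marked end, y across its thickness. At stop the bar lies straight up the slope.
- press (a joint): How far the selector is pushed in, square to the face, m: 0 = out, 0.010 = fully in (spring 6 N at first, 11 N fully in). It turns only when pushed in 8 mm or more. Between stop and run it stays in by itself; at stop and at run it springs back out when let go.
- selector (a joint): Angle of the selector in rad: 0 = stop, growing clockwise as seen looking onto the face, 1.25 = run, end stop at 1.27; it can spring out at run from about 1.20 on, at stop below about 0.05. It turns against about 0.05 N m.
- oil_can: Bystander: closed bare metal can, 72 mm diameter, 130 mm tall, standing loose beside the box. Origin: centre of its underside.
- parts_bin: Bystander: empty grey plastic bin, 140 x 100 mm, 60 mm tall, loose beside the box. Origin: centre of its underside.
- wrench: Bystander: steel wrench 180 mm long, lying loose on the bench in front of the box. Origin: under its middle, x along it.

How it is judged:
By the outcome, as a careful person would: the job done as asked, in the order asked, and still so for the second after the job is handed in, with the robot touching nothing.
It also fails if it takes over 51 s, if anything falls off the work surface, if the arm or the gripper's body presses on something with over 40 N, if the wrist force passes 120 N, or if a joint passes its speed limit or range.

## Robot

A 6-joint arm with a two-finger parallel gripper is mounted at the origin on the work surface. World frame = base frame: x ahead of the robot, y to its left, z up, the work surface at z = 0. Lengths are in m, angles in rad, forces in N, time in s.
With the tool pointing down it reaches from about 0.225 to 0.875 m from the base axis. Payload 3.4 kg.
Tool frame: the origin (TCP) lies on the centre line of the jaws, within the pads' length; the fingertips stand 19 mm ahead of it and the grasp point (between the pads) is the TCP (nose_length is the distance from the TCP to the fingertips, in m); z points along the fingers, y is the direction in which the jaws open and shut (so a half turn about z gives the same grasp; the last joint's range is limited). The gripper opens to 85 mm and grips with 20 to 120 N. Pads are 22 mm wide; open, the fingers measure 114 mm over their backs; the gripper's body (76 mm by 85 mm) begins 54 mm behind the grasp point. The pads swing forward as they close: fully open they stand 13 mm farther back than shut.
Start: joints at [-1.383, 0.276, 1.505, -0, 1.361, -0.121], TCP at [0.175, -0.548, 0.25] pointing down, gripper open.
Joint ranges: [-2.89, 2.89], [-0.75, 2.08], [0.22, 2.7], [-1.18, 4.32], [0.11, 2.71], [-2.7, 2.7]. Speed limits (rad/s): [2.57, 2.57, 3.14, 3.14, 3.14, 3.14].

## Interface

Orientations are given as a unit quaternion [w, x, y, z].
In Python, from rig import * gives the robot as it stands.
- The arm moves only by the shell command python3 -m jog 'ROWS' [OPENING] [FORCE]. ROWS is JSON, one flat list of numbers, 6 for each row, row after row: the shift along the tool's x, y, z in mm, then the turn, a rotation vector about the tool's x, y, z in degrees. In form: [tx, ty, tz, wx, wy, wz, tx, ty, tz, wx, wy, wz, ...]. A call has 1 to 10 rows; each row is the pose to reach, as a shift and turn from the pose commanded when the call began, along the tool's axes at that moment; what a row does not reach only later rows make up. A row lasts 1/8 s, in which the tool goes at most 62.5 mm and 10.7 degrees, less where a joint would pass 70% of its speed; a pose out of reach is approached as far as the arm can. A call with a gripper value outside its range is refused whole. OPENING is the closure, from 0 (fully open) to 1 (shut), set as the call begins (- or left out, the last holds). The fingers move at their own pace and stop on an object; FORCE is the grip in N (left out, the last holds). Time passes only in rows, so rows that repeat a pose let the fingers close. It gives the time, the measured TCP pose, the force and the opening at its end, in the units of the state.
- get_state(): the state, without advancing time (a new reading comes with each control period).
- get_image(name): name is "side" or "top" or "wrist"; returns a dict with "frame" (384x512x3 uint8, red, green, blue), "camera_matrix" (3x3 intrinsics, pixels), "k1" (the pictures are not rectified: a ray, as slopes to the right and down, at radius r is drawn at 1 + k1 r^2 times it, then the intrinsics apply), "rvec" (rotation vector, rad) and "tvec" (3), from world to camera coordinates, as OpenCV has them. Camera axes: x right, y down, z forward; pixel columns grow to the right and rows downward; lengths in m; the calibration is good to about 2 mm. A picture is of the moment at which its call begins. There is no depth.
- sign_off(): hands the job in, once; it reports no verdict.
The state is a dict: "clock": time; "qpos": joint angles; "qd": joint speeds; "effort": joint torques, N m; "position": TCP position; "ee_rot": TCP orientation; "contact_force": force on the tool from outside, world axes, zero at the start; "moment": the same for the moment, N m; "width": finger opening in m.
Only numpy, scipy, OpenCV 4.12 (cv2) and the standard library are available. Lean on these libraries where they do the work, as an engineer would, in place of code of your own. Each camera call takes 0.05 s, during which the arm holds its last target.

## Working session

There is one attempt and no reset: what is moved stays moved. The work goes in short steps, Python scripts to look and compute and a shell command to move; the robot and the scene stay as the last step left them, time stands still between calls to the robot, and variables do not carry over. Pictures are saved under pics/ and viewed, and the job is handed in when it is done.

```bash
ls; mkdir -p pics; python3 - <<'E'
from rig import *
import cv2
s=get_state(); print(s)
for n in ["side","top","wrist"]:
    d=get_image(n); cv2.imwrite(f"pics/{n}0.png",d["frame"][:,:,::-1]); print(n,d["camera_matrix"],d["k1"],d["rvec"],d["tvec"])
E
```

```text
pics
{'clock': 0.0, 'qpos': array([-1.38299824e+00,  2.76621913e-01,  1.50613566e+00, -2.11421704e-05,
        1.36068042e+00, -1.21035213e-01]), 'qd': array([-5.11906112e-04, -2.16102115e-04, -9.78698999e-05, -1.63647968e-03,
       -5.33332239e-04,  8.22221455e-04]), 'effort': array([-2.88277743e-04, -4.16770864e+01, -2.45804501e+01, -3.86593183e-04,
        1.08997858e-02, -3.23800442e-06]), 'position': array([ 0.17464695, -0.54732462,  0.24942331]), 'ee_rot': array([-9.21808037e-04,  9.88100659e-01,  1.53805840e-01, -4.11250282e-05]), 'contact_force': array([-0.37128213, -0.17831924, -1.18652162]), 'moment': array([ 0.03368354, -0.0431071 , -0.00450017]), 'width': 0.08529652992875023}
side [[404.81923717   0.         259.40907373]
 [  0.         404.81923717 193.13792719]
 [  0.           0.           1.        ]] -0.1095982050806316 [ 0.18260591 -2.82984375  1.24473492] [0.57656286 0.11194611 1.1561352 ]
top [[391.23827612   0.         254.87723432]
 [  0.         391.23827612 186.49759332]
 [  0.           0.           1.        ]] -0.08555311147319226 [ 2.16438466 -2.10009208  0.23136817] [0.01402405 0.57123279 1.03016544]
wrist [[277.98003005   0.         251.04692357]
 [  0.         277.98003005 190.41320769]
 [  0.           0.           1.        ]] -0.06278769498130306 [-2.35869171  1.72092918  0.23216756] [-0.57476012 -0.03484931  0.3796321 ]
```

View pics/side0.png

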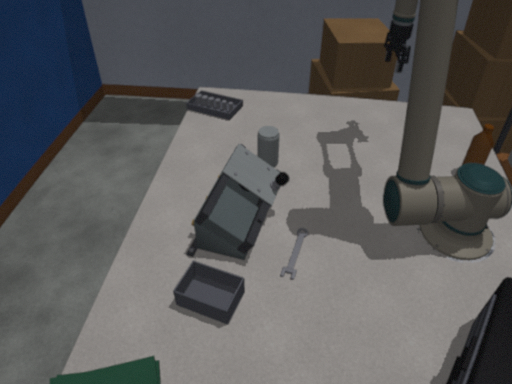

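View pics/top0.png

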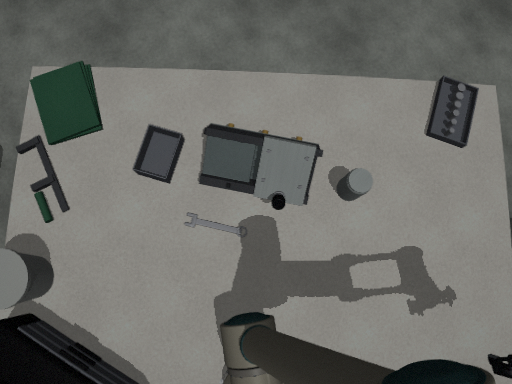

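View pics/wrist0.png

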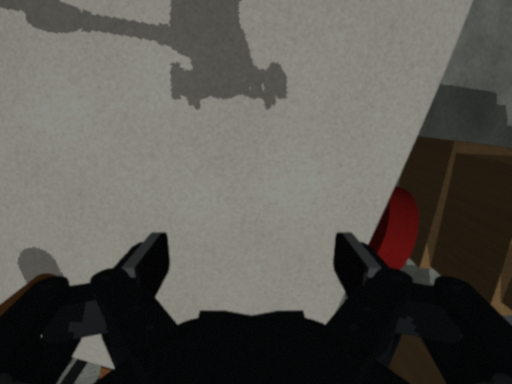

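Top view: box around (260,160), guard on its right half, knob at (279,202); the can is to the right (-y), the bin to the left (+y), and the wrench in front. Next I'll take crops for precise points.

```bash
cat > h.py <<'E'
import numpy as np, cv2
from scipy.spatial.transform import Rotation as R
def ray(d,uv):
    K=d["camera_matrix"];D=np.array([d["k1"],0,0,0,0.])
    p=cv2.undistortPointsIter(np.array([[uv]],float),K,D,None,None,(3,50,1e-9))[0,0] if hasattr(cv2,'undistortPointsIter') else cv2.undistortPoints(np.array([[uv]],float),K,D)[0,0]
    Rm=cv2.Rodrigues(np.array(d["rvec"],float))[0];t=np.array(d["tvec"],float).ravel()
    v=Rm.T@np.array([p[0],p[1],1]);return -Rm.T@t, v/np.linalg.norm(v)
def tri(obs):
    A=np.zeros((3,3));b=np.zeros(3)
    for d,uv in obs:
        c,v=ray(d,uv);P=np.eye(3)-np.outer(v,v);A+=P;b+=P@c
    X=np.linalg.solve(A,b)
    return X,[float(np.linalg.norm((np.eye(3)-np.outer(v,v))@(X-c))) for c,v in [ray(d,uv) for d,uv in obs]]
def plane(d,uv,z):
    c,v=ray(d,uv);return c+v*(z-c[2])/v[2]
def proj(d,X):
    K=d["camera_matrix"];D=np.array([d["k1"],0,0,0,0.])
    return cv2.projectPoints(np.atleast_2d(np.array(X,float)),np.array(d["rvec"],float),np.array(d["tvec"],float),K,D)[0][:,0]
def crop(d,x0,y0,w,h,s,fn):
    f=d["frame"][y0:y0+h,x0:x0+w,::-1];cv2.imwrite(fn,cv2.resize(f,None,fx=s,fy=s,interpolation=cv2.INTER_CUBIC))
def quat(q): return R.from_quat([q[1],q[2],q[3],q[0]])
E
python3 - <<'E'
from rig import *
from h import *
import pickle
T=get_image("top");S=get_image("side");pickle.dump((T,S),open("im0.pkl","wb"))
crop(T,190,110,150,110,5,"pics/topc.png")
crop(S,180,120,130,145,4,"pics/sidec.png")
for n,d,(x0,y0,w,h) in (("top",T,(265,190,30,30)),("side",S,(270,165,30,30))):
    g=d["frame"][y0:y0+h,x0:x0+w].max(2); print(n); print(g[::1,::1][:30] if 0 else "")
    m=(g<35).astype(np.uint8); c=max(cv2.findContours(m,0,1)[0],key=cv2.contourArea); print(cv2.minEnclosingCircle(c),cv2.fitEllipse(c),cv2.boundingRect(c),x0,y0)
E
```

```text
top

((12.84831428527832, 11.410112380981445), 7.637248516082764) ((13.114333152770996, 11.442338943481445), (12.16259765625, 14.740334510803223), 178.34176635742188) (7, 4, 13, 16) 265 190
side

((11.637930870056152, 13.982758522033691), 6.135948181152344) ((11.583605766296387, 13.659232139587402), (9.78619384765625, 12.036152839660645), 48.901763916015625) (6, 8, 12, 12) 270 165
```

View pics/topc.png

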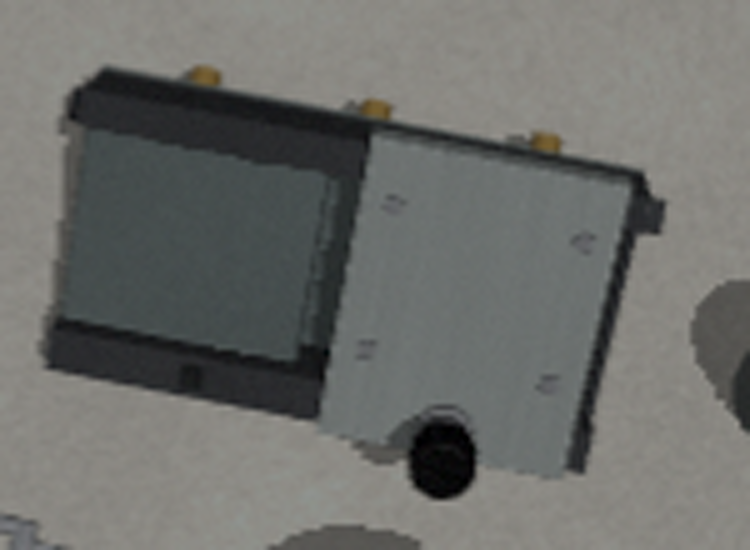

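View pics/sidec.png

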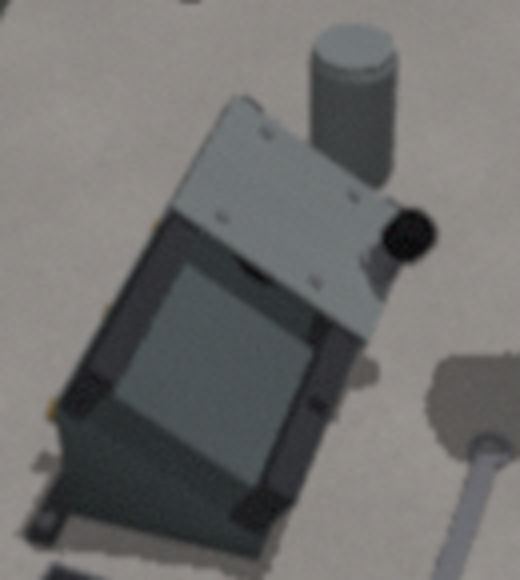

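```bash
python3 - <<'E'
from h import *
import pickle
T,S=pickle.load(open("im0.pkl","rb"))
t=lambda u,v:((u+.5)/5-.5+190,(v+.5)/5-.5+110)
s=lambda u,v:((u+.5)/4-.5+180,(v+.5)/4-.5+120)
P={}
for n,a,b in (("U+",(370,133),(175,208)),("U-",(632,182),(238,95)),("L+",(320,428),(363,340)),("knob",(443,459),(409,236))):
    P[n],r=tri([(T,t(*a)),(S,s(*b))]);print(n,P[n].round(4),np.round(r,4))
def fit(th,yc):
    pass
y=P["U+"]-P["U-"];print("len",np.linalg.norm(y),"yaw",np.arctan2(-y[0],y[1]),y)
x=P["U+"]-P["L+"];print("len",np.linalg.norm(x),"yaw",np.arctan2(x[1],x[0]),"slope",np.arctan2(x[2],np.hypot(x[0],x[1])))
# box long rear/front edges in top: plate lower-right via plane
yaw=np.arctan2(-y[0],y[1])
for yw in (yaw,):
  F=(R.from_euler('z',yw)*R.from_euler('y',-0.56)).as_matrix()
  # face_mid from guard plate: corner U+ at face coords (83, yg+68, 59); yg guard centre -70 shut
  for n,c in (("U+",(.083,-.002,.059)),("U-",(.083,-.138,.059)),("L+",(-.083,-.002,.059))):
    print(n,"face_mid",(P[n]-F@np.array(c)).round(4))
  fm=np.array([0,0,0])
E
```

```text
U+ [0.68   0.015  0.1625] [0.0013 0.0013]
U- [ 0.659  -0.1198  0.1626] [0.0013 0.0013]
L+ [0.5447 0.0343 0.0726] [0.0018 0.0018]
knob [ 0.5213 -0.0289  0.1177] [0.0003 0.0003]
len 0.13644081188998006 yaw -0.15477345348043198 [ 2.10332012e-02  1.34809834e-01 -9.09941365e-05]
len 0.16358826142850916 yaw -0.14132658503867676 slope 0.581964433276237
U+ face_mid [0.6418 0.023  0.0684]
U- face_mid [0.6417 0.0226 0.0685]
L+ face_mid [0.6455 0.0206 0.0667]
```

```bash
cat >> h.py <<'E'
YAW=-0.150
FM=np.array([0.6425,0.0222,0.0682])
def Fm(): return (R.from_euler('z',YAW)*R.from_euler('y',-0.56)).as_matrix()
def face(X): return Fm().T@(np.array(X)-FM)
def world(c): return FM+Fm()@np.array(c)
def toolR():
    F=Fm();return np.stack([-F[:,0],F[:,1],-F[:,2]],1)
def row(s,X,Rt=None):
    Rc=quat(s["ee_rot"]).as_matrix();Rt=toolR() if Rt is None else Rt
    return np.r_[Rc.T@(np.array(X)-s["position"])*1000,R.from_matrix(Rc.T@Rt).as_rotvec(degrees=True)].round(1)
E
python3 - <<'E'
from rig import *
from h import *
s=get_state()
print("knob in face",face([.5213,-.0289,.1177]).round(4), "pred", world((-.069,-.07,.101)).round(4))
X=world((-.069,-.07,.2));print(X);print(row(s,X)); print(row(s,[.4,-.25,.27],quat(s["ee_rot"]).as_matrix()))
E
```

```text
knob in face [-0.0688 -0.0686  0.1015] pred [ 0.5212 -0.0303  0.1171]
[ 0.46919087 -0.02240184  0.20099917]
[ 440.2 -410.8   49.3  -42.7  -10.  -148.4]
[ 305.1 -215.1  -19.9    0.     0.     0. ]
```

```bash
python3 -m jog '[50,-40,-5,0,0,-10,100,-80,-10,0,0,-20,150,-110,-20,0,0,-30,200,-145,-20,0,0,-40,250,-180,-20,0,0,-50,305,-215,-20,0,0,-60,305,-215,-20,0,0,-70,305,-215,-20,0,0,-80,305,-215,-20,0,0,-90,305,-215,-20,0,0,-100]' 0 60
python3 - <<'E'
from rig import *
from h import *
s=get_state();print(s["qpos"].round(2),s["contact_force"].round(1))
print(row(s,world((-.069,-.07,.2))))
E
```

```text
clock: 1.5
position: [0.4, -0.2501, 0.2702]
ee_rot: [-0.0, 0.515, 0.857, -0.0]
contact_force: [0.9, -0.0, -0.4]
width: 0.0853
[-0.71  0.11  1.67 -0.    1.36 -1.2 ] [ 0.9 -0.  -0.4]
[168.4 168.2  69.2 -14.9 -29.7 -51.9]
```

```bash
python3 -m jog '[42,42,17,-3,-5,-9,84,84,34,-6,-10,-18,126,126,50,-9,-16,-28,168,168,69,-12,-22,-38,168,168,69,-15,-30,-48,168,168,69,-15,-30,-52,168,168,69,-15,-30,-52]'
python3 - <<'E'
from rig import *
from h import *
W=get_image("wrist");s=get_state();print(s["qpos"].round(2),s["contact_force"].round(1),"tool in face",face(s["position"]).round(4))
print(row(s,world((-.069,-.07,.101))))
print(proj(W,world((-.069,-.07,.116))),proj(W,world((-.069,-.07,.101))),proj(W,[world((.083,-.002,.059)),world((.083,-.138,.059)),world((-.083,-.002,.059)),world((-.083,-.138,.059))]))
crop(W,0,0,512,384,1.5,"pics/w1.png")
E
```

```text
clock: 2.38
position: [0.4692, -0.0231, 0.2006]
ee_rot: [0.277, 0.075, 0.958, -0.022]
contact_force: [0.4, -0.3, -0.1]
width: 0.0852
[-0.22 -0.08  2.2   0.08  0.46 -1.7 ] [0.8 0.  0.7] tool in face [-0.0677 -0.071   0.1996]
[ 1.8  1.5 98.6 -0.3  0.2 -0.4]
[[252.82567758 201.16786549]] [[252.76954108 195.75374322]] [[312.69693139 312.80242703]
 [193.63048371 313.12734464]
 [322.66873185 169.36430937]
 [182.62238014 170.0012097 ]]
```

View pics/w1.png

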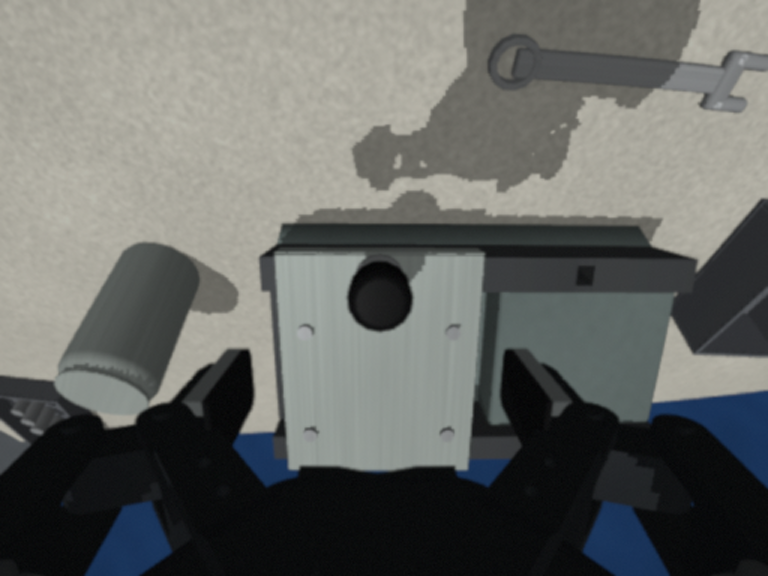

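The wrist view shows the knob top at (380,297)/1.5, against a predicted (379,302). The plate corners match to about 3 px, so the frame is good. I'll descend and grip.

```bash
python3 -m jog '[1,1,30,0,0,0,2,1.5,60,0,0,0,2,1.5,85,0,0,0,2,1.5,99,0,0,0,2,1.5,99,0,0,0]'
python3 -m jog '[0,0,0,0,0,0,0,0,0,0,0,0,0,0,0,0,0,0,0,0,0,0,0,0,0,0,0,0,0,0,0,0,0,0,0,0]' 1 60
python3 - <<'E'
from rig import *
from h import *
s=get_state();F=Fm();print("tool in face",face(s["position"]).round(4),"F face",(F.T@s["contact_force"]).round(1))
T=get_image("side");crop(T,180,120,130,145,4,"pics/s2.png")
E
```

```text
clock: 3.05
position: [0.5221, -0.0303, 0.116]
ee_rot: [0.277, 0.075, 0.958, -0.022]
contact_force: [0.0, 0.1, 0.0]
width: 0.0851
clock: 3.8
position: [0.5215, -0.0299, 0.1176]
ee_rot: [0.279, 0.074, 0.957, -0.022]
contact_force: [-3.4, 0.2, 6.3]
width: 0.0346
tool in face [-0.0685 -0.0696  0.1013] F face [ 0.4 -0.3  7.2]
```

View pics/s2.png

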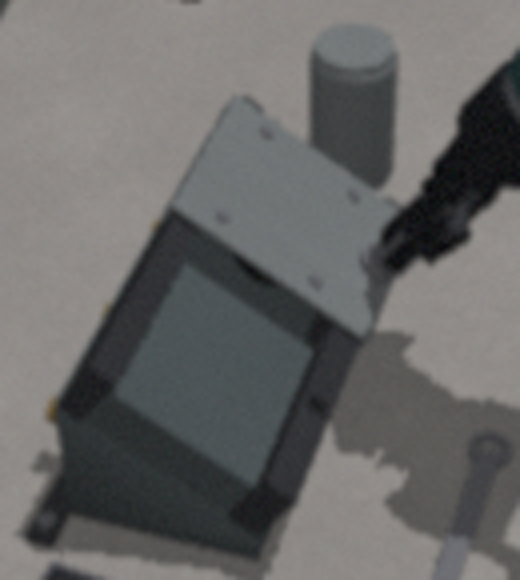

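Knob gripped at a width of 35 mm. Next, pull 14 mm.

```bash
python3 -m jog '[0,0,-5,0,0,0,0,0,-10,0,0,0,0,0,-14,0,0,0,0,0,-14,0,0,0]' 1 80
python3 - <<'E'
from rig import *
from h import *
s=get_state();F=Fm();print("tool in face",face(s["position"]).round(4),"F face",(F.T@s["contact_force"]).round(1),s["width"])
E
```

```text
clock: 4.35
position: [0.5146, -0.0289, 0.1287]
ee_rot: [0.278, 0.074, 0.957, -0.022]
contact_force: [8.2, 0.8, -9.5]
width: 0.034
tool in face [-0.0685 -0.0696  0.1143] F face [  1.7   2.  -12.3] 0.03397136757755808
```

```bash
python3 -m jog '[0,4,0,0,0,0,0,10,0,0,0,0,0,18,0,0,0,0,0,25,0,0,0,0,0,25,0,0,0,0]'
python3 - <<'E'
from rig import *
from h import *
s=get_state();F=Fm();print("tool in face",face(s["position"]).round(4),"F face",(F.T@s["contact_force"]).round(1),s["width"])
T=get_image("top");crop(T,190,110,150,110,5,"pics/t3.png")
E
```

```text
clock: 4.97
position: [0.5188, -0.0041, 0.1285]
ee_rot: [0.278, 0.074, 0.957, -0.022]
contact_force: [7.5, 0.9, -9.7]
width: 0.034
tool in face [-0.0683 -0.0445  0.1139] F face [  1.    2.  -12.1] 0.034013420256708844
```

View pics/t3.png

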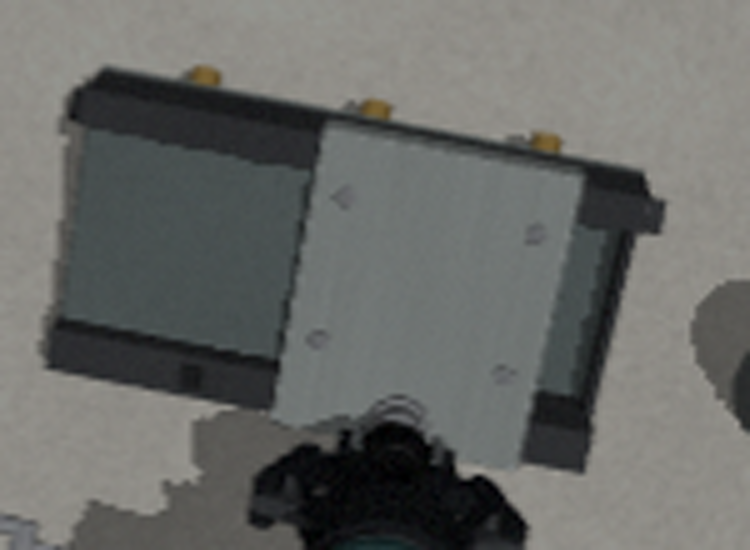

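```bash
python3 -m jog '[0,4,3,0,0,0,0,14,3.5,0,0,0,0,28,3.5,0,0,0,0,44,3.5,0,0,0,0,60,3.5,0,0,0,0,76,3.5,0,0,0,0,90,3.5,0,0,0,0,102,3.5,0,0,0,0,108,3.5,0,0,0,0,108,3.5,0,0,0]'
python3 - <<'E'
from rig import *
from h import *
s=get_state();F=Fm();print("tool in face",face(s["position"]).round(4),"F face",(F.T@s["contact_force"]).round(1),s["width"])
E
```

```text
clock: 6.28
position: [0.5379, 0.1027, 0.1257]
ee_rot: [0.279, 0.074, 0.957, -0.022]
contact_force: [7.8, -1.1, -7.6]
width: 0.0343
tool in face [-0.0672  0.064   0.11  ] F face [  2.6   0.1 -10.6] 0.03427794623224463
```

```bash
python3 -m jog '[0,2,1,0,0,0,0,4,2,0,0,0,0,5,2.5,0,0,0,0,6,2.5,0,0,0,0,6.5,3,0,0,0,0,6.5,3,0,0,0]'
python3 - <<'E'
from rig import *
from h import *
s=get_state();F=Fm();print("tool in face",face(s["position"]).round(4),"F face",(F.T@s["contact_force"]).round(1),s["width"])
E
```

```text
clock: 7.02
position: [0.5403, 0.1078, 0.1232]
ee_rot: [0.278, 0.074, 0.957, -0.023]
contact_force: [7.7, -3.9, -5.7]
width: 0.0341
tool in face [-0.0672  0.0694  0.1071] F face [ 4.  -2.7 -9.2] 0.03407023224680048
```

```bash
python3 -m jog '[0,0.5,2,0,0,0,0,1,4,0,0,0,0,1,6,0,0,0,0,1,6,0,0,0]'
python3 - <<'E'
from rig import *
from h import *
s=get_state();F=Fm();print("tool in face",face(s["position"]).round(4),"F face",(F.T@s["contact_force"]).round(1),s["width"])
E
```

```text
clock: 7.52
position: [0.5436, 0.1083, 0.1182]
ee_rot: [0.278, 0.074, 0.957, -0.023]
contact_force: [7.5, -3.8, -4.0]
width: 0.034
tool in face [-0.0672  0.0703  0.1012] F face [ 4.6 -2.6 -7.6] 0.03402479451673627
```

```bash
python3 -m jog '[0,0,1,0,0,0,0,0,1,0,0,0]'
python3 -m jog '[0,0,0,0,0,0,0,0,0,0,0,0,0,0,0,0,0,0,0,0,0,0,0,0]' 0 60
python3 -m jog '[0,0,-30,0,0,0,0,0,-80,0,0,0,0,0,-110,0,0,0,0,0,-110,0,0,0]'
python3 - <<'E'
from rig import *
from h import *
s=get_state();F=Fm();print("tool in face",face(s["position"]).round(4),"F face",(F.T@s["contact_force"]).round(1),s["width"])
W=get_image("wrist");T=get_image("top");S=get_image("side")
import pickle;pickle.dump((T,S,W),open("im4.pkl","wb"))
print("side knob pred seated/riding",proj(S,[world((-.0685,.0705,z)) for z in(.101,.11)]))
crop(T,190,110,150,110,5,"pics/t4.png");crop(S,180,120,130,145,4,"pics/s4.png");crop(W,0,0,512,384,1.5,"pics/w4.png")
E
```

```text
clock: 7.78
position: [0.5439, 0.1084, 0.1177]
ee_rot: [0.279, 0.074, 0.957, -0.023]
contact_force: [5.3, -3.4, -0.1]
width: 0.034
clock: 8.28
position: [0.5427, 0.1089, 0.1167]
ee_rot: [0.278, 0.074, 0.958, -0.022]
contact_force: [0.4, -0.3, -0.3]
width: 0.0854
clock: 8.78
position: [0.485, 0.1186, 0.2121]
ee_rot: [0.28, 0.074, 0.957, -0.021]
contact_force: [0.1, -0.1, -0.5]
width: 0.0852
tool in face [-0.0677  0.0718  0.2123] F face [-0.2 -0.1 -0.4] 0.08517493071102479
side knob pred seated/riding [[269.24144546 212.31661803]
 [271.11012505 210.5928699 ]]
```

View pics/s4.png

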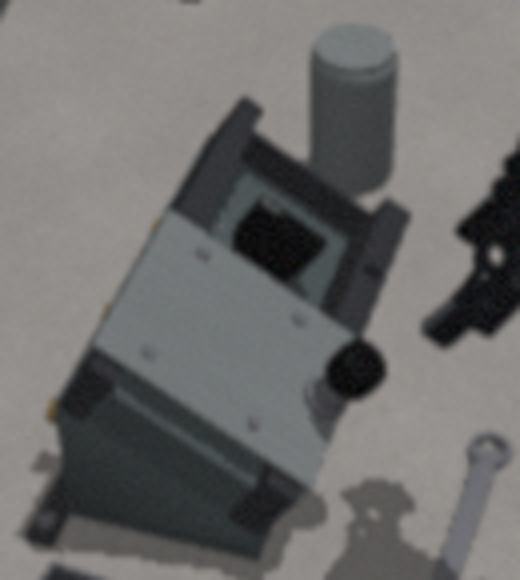

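View pics/w4.png

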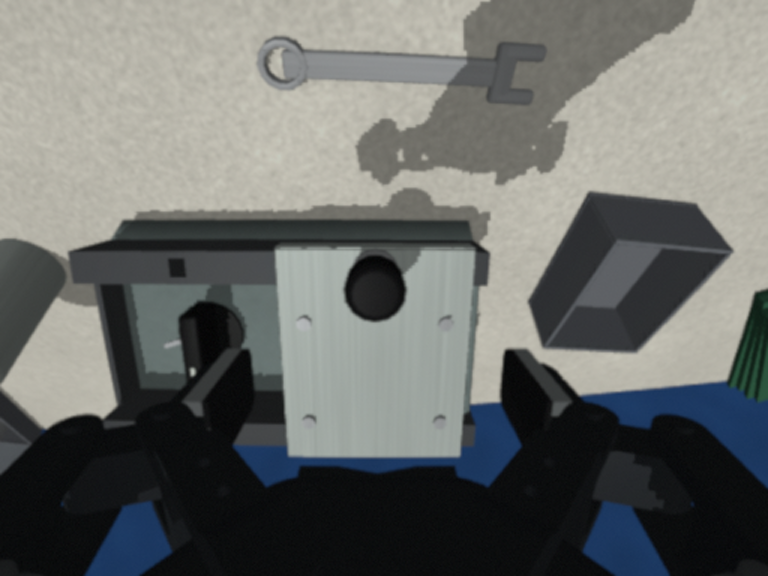

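The side view puts the knob at (268.4,211.9). The prediction is (269.2,212.3) seated and (271.1,210.6) riding on the rail, so it is seated. The bar selector is now exposed at about (205,340)/1.5 in the wrist view. Next, move above it.

```bash
python3 - <<'E'
from rig import *
from h import *
s=get_state();print(row(s,world((0,-.07,.15))),row(s,world((0,-.07,.2))))
E
```

```text
[ -70.  -140.5   60.4   -0.3    0.2   -0.2] [ -70.2 -140.7   10.4   -0.3    0.2   -0.2]
```

```bash
python3 -m jog '[-23,-47,0,0,0,0,-46,-94,5,0,0,0,-70,-141,10,0,0,0,-70,-141,60,0,0,0,-70,-141,60,0,0,0,-70,-141,60,0,0,0]' 0.4 60
python3 - <<'E'
from rig import *
from h import *
s=get_state();print(s["qpos"].round(2),s["width"],"tool in face",face(s["position"]).round(4))
W=get_image("wrist");T=get_image("top");S=get_image("side")
print(proj(W,[world((x,-.07,.047)) for x in(-.03,0,.03)]))
print("rail edges",proj(W,[world((-.056,y,.052)) for y in(-.13,-.03)]),proj(W,[world((.083,.002,.059)),world((-.083,.002,.059))]))
crop(W,0,0,512,384,1.5,"pics/w5.png");crop(S,220,140,80,80,7,"pics/s5.png")
print(proj(S,[world((x,-.07,.047)) for x in(-.03,0,.03)]))
E
```

```text
clock: 9.68
position: [0.5528, -0.0354, 0.1954]
ee_rot: [0.276, 0.074, 0.958, -0.022]
contact_force: [-1.0, 0.1, 1.1]
width: 0.0512
[-0.21  0.07  2.07  0.06  0.44 -1.67] 0.051196225595811204 tool in face [-0.0003 -0.0703  0.1503]
[[252.22337189 159.52694729]
 [252.26759949 194.53544268]
 [252.30675579 227.26666509]]
rail edges [[176.02690523 128.07092756]
 [303.15967353 127.63311266]] [[332.4556138  286.77487451]
 [349.13638095  91.36626097]]
[[260.97203158 181.20474301]
 [252.54423556 175.41709586]
 [244.03732853 169.57696861]]
```

View pics/w5.png

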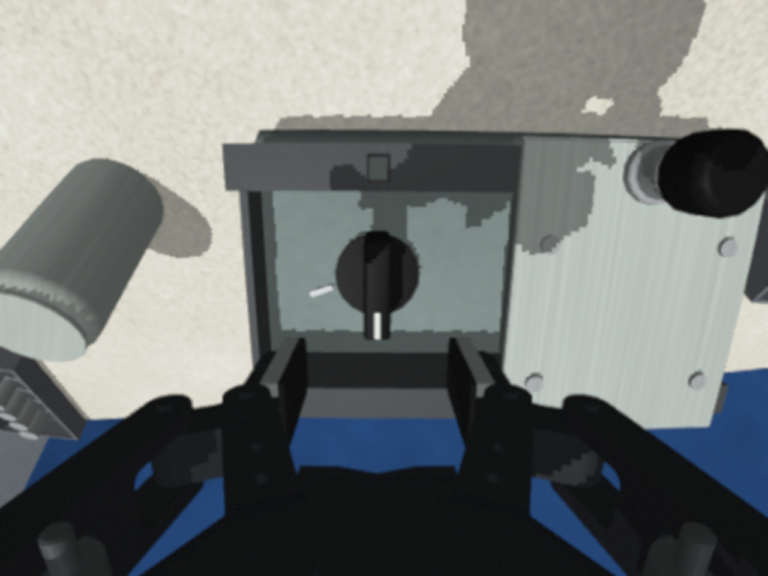

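View pics/s5.png

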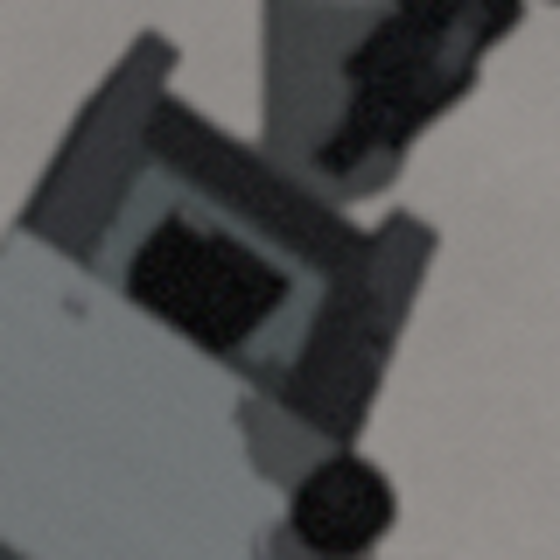

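The mark end is at (251,227), matching the prediction of (252.3,227), and the selector is centred at (0,-70 mm). I'll descend and grip the bar.

```bash
python3 -m jog '[0,0,40,0,0,0,0,0,80,0,0,0,0,0,105,0,0,0,0,0,114,0,0,0,0,0,114,0,0,0]'
python3 -m jog '[0,0,0,0,0,0,0,0,0,0,0,0,0,0,0,0,0,0,0,0,0,0,0,0,0,0,0,0,0,0]' 1 80
python3 - <<'E'
from rig import *
from h import *
s=get_state();F=Fm();print("tool in face",face(s["position"]).round(4),"F face",(F.T@s["contact_force"]).round(1),s["width"])
E
```

```text
clock: 10.45
position: [0.6136, -0.0444, 0.1009]
ee_rot: [0.278, 0.074, 0.957, -0.022]
contact_force: [-0.1, 0.5, 0.1]
width: 0.0515
clock: 11.08
position: [0.6138, -0.045, 0.1014]
ee_rot: [0.279, 0.074, 0.957, -0.022]
contact_force: [-1.9, 1.2, 5.1]
width: 0.0148
tool in face [ 0.0021 -0.0707  0.0379] F face [1.  0.9 5.5] 0.014773573262941127
```

```bash
python3 -m jog '[-1,0,4,0,0,0,-2,0,8,0,0,0,-2,0,11,0,0,0,-2,0,11,0,0,0]'
python3 - <<'E'
from rig import *
from h import *
s=get_state();F=Fm();print("tool in face",face(s["position"]).round(4),"F face",(F.T@s["contact_force"]).round(1),s["width"])
E
```

```text
clock: 11.58
position: [0.619, -0.0457, 0.0933]
ee_rot: [0.277, 0.074, 0.958, -0.022]
contact_force: [-14.8, 0.2, 17.0]
width: 0.0146
tool in face [ 0.0022 -0.0707  0.0283] F face [-3.4 -2.  22.2] 0.014605936068820923
```

```bash
python3 -m jog '[2,0,0,0,0,5,3,0,0,0,0,12,3,0,0,0,0,20,3,0,0,0,0,28,3,0,0,0,0,36,3,0,0,0,0,44,3,0,0,0,0,52,3,0,0,0,0,60,3,0,0,0,0,66,3,0,0,0,0,66,3,0,0,0,0,66]'
python3 -m jog '[3,0,0,0,0,5,3,0,0,0,0,12,3,0,0,0,0,20,3,0,0,0,0,28,3,0,0,0,0,36,3,0,0,0,0,44,3,0,0,0,0,52,3,0,0,0,0,60,3,0,0,0,0,66,3,0,0,0,0,66]'
python3 - <<'E'
from rig import *
from h import *
s=get_state();F=Fm();print("tool in face",face(s["position"]).round(4),"F face",(F.T@s["contact_force"]).round(1),s["width"],s["qpos"].round(2),s["moment"].round(2))
print(R.from_matrix(toolR().T@quat(s["ee_rot"]).as_matrix()).as_rotvec(degrees=True))
E
```

```text
clock: 12.82
position: [0.6167, -0.0482, 0.0922]
ee_rot: [0.246, 0.584, 0.762, 0.132]
contact_force: [-19.4, -14.8, 19.2]
width: 0.0149
tool in face [ 0.     -0.0735  0.0283] F face [ -4.2 -17.5  25.3] 0.014909165075312305 [-0.2   0.31  2.1   0.13  0.17 -0.58] [-2.6   1.46 -1.76]
[ 0.14390408 -0.52455117 66.24060889]$: bad value
```

Only the second call ran, because the first had 11 rows and was refused. The tool has turned 66° and carries a small side load. I'll relieve the load and finish the turn.

```bash
python3 -m jog '[-2,0,0,0,0,2,-3,0,0,0,0,4,-3,0,0,0,0,6,-3,0,0,0,0,6,-3,0,0,0,0,6]'
python3 - <<'E'
from rig import *
from h import *
s=get_state();F=Fm();print("tool in face",face(s["position"]).round(4),"F face",(F.T@s["contact_force"]).round(1),s["width"],"M face",(F.T@s["moment"]).round(2))
print(R.from_matrix(toolR().T@quat(s["ee_rot"]).as_matrix()).as_rotvec(degrees=True))
E
```

```text
clock: 13.45
position: [0.6164, -0.0488, 0.0921]
ee_rot: [0.237, 0.623, 0.731, 0.145]
contact_force: [-18.1, -3.2, 19.6]
width: 0.015
tool in face [-0.0002 -0.0741  0.0283] F face [-4.4 -5.9 25.8] 0.014996234054249836 M face [-1.21  1.07 -0.03]
[ 0.10401542 -0.30372495 72.17719104]
```

```bash
python3 -m jog '[0,0,-4,0,0,0,0,0,-8,0,0,0,0,0,-11,0,0,0,0,0,-11,0,0,0]'
python3 -m jog '[0,0,0,0,0,0,0,0,0,0,0,0,0,0,0,0,0,0,0,0,0,0,0,0]' 0.5 60
python3 - <<'E'
from rig import *
from h import *
s=get_state();F=Fm();print("tool in face",face(s["position"]).round(4),"F face",(F.T@s["contact_force"]).round(1),s["width"])
E
python3 -m jog '[0,0,-30,0,0,0,0,0,-70,0,0,0,0,0,-110,0,0,0,0,0,-120,0,0,0,0,0,-120,0,0,0]'
python3 - <<'E'
from rig import *
from h import *
W=get_image("wrist");T=get_image("top");S=get_image("side")
for z in (.047,.037): print(z,proj(W,[world((d*np.cos(1.25),-.07-d*np.sin(1.25),z)) for d in(-.03,0,.03)]).round(1))
crop(W,0,0,512,384,1.5,"pics/w6.png");crop(S,180,120,130,145,4,"pics/s6.png");crop(T,120,100,270,150,2.9,"pics/t6.png")
E
```

```text
clock: 13.95
position: [0.6114, -0.0479, 0.1001]
ee_rot: [0.237, 0.623, 0.731, 0.144]
contact_force: [-6.3, -3.6, 4.0]
width: 0.0149
clock: 14.45
position: [0.6134, -0.0475, 0.1005]
ee_rot: [0.238, 0.623, 0.731, 0.145]
contact_force: [0.2, -0.0, 0.2]
width: 0.0425
tool in face [ 0.0016 -0.0733  0.0371] F face [0.3 0.  0.1] 0.042493814188633405
clock: 15.08
position: [0.5499, -0.0376, 0.2023]
ee_rot: [0.238, 0.623, 0.731, 0.146]
contact_force: [-0.3, 0.3, 0.2]
width: 0.0426
0.047 [[248.8 154. ]
 [249.2 188.3]
 [249.6 220.4]]
0.037 [[248.9 152.4]
 [249.2 185.5]
 [249.6 216.5]]
```

View pics/w6.png

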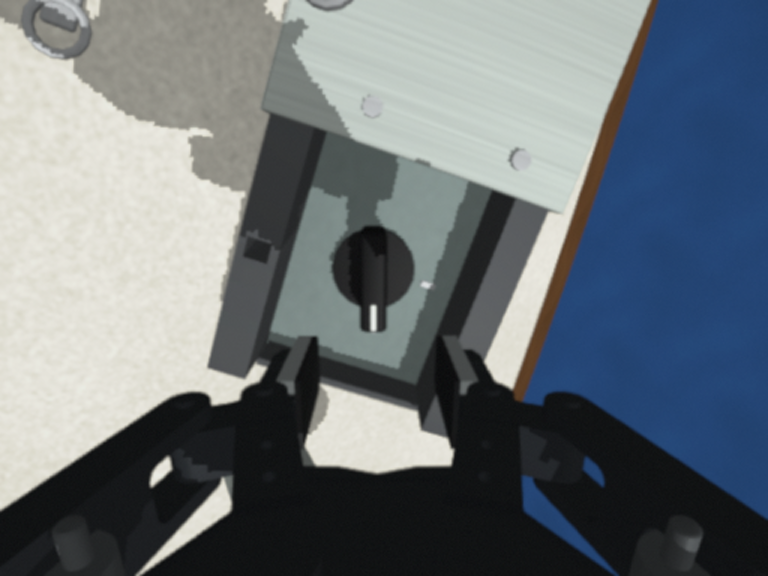

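View pics/s6.png

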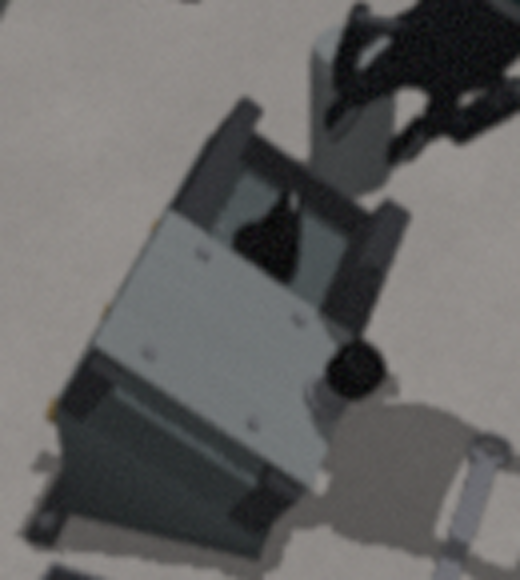

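View pics/t6.png

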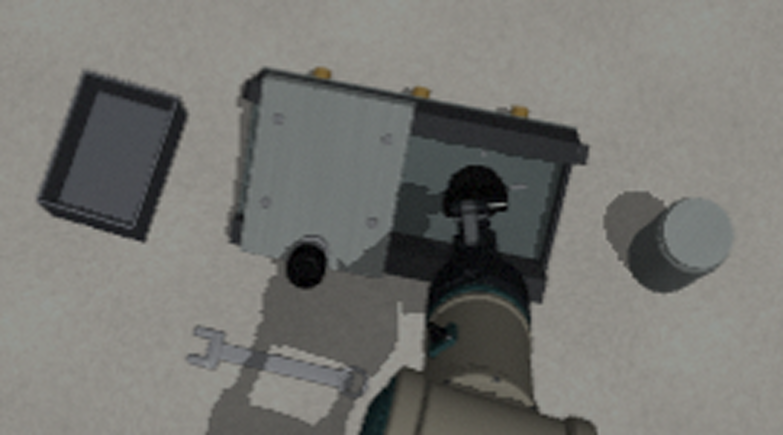

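The mark end is at (248.9,220.7), against a predicted 220.4 out and 216.5 pressed in, so the selector sprang out. Bystanders and guard look unmoved. One check of the angle and the bystanders follows.

```bash
python3 - <<'E'
from rig import *
from h import *
import pickle
W=get_image("wrist");f=W["frame"].astype(int)
roi=f[195:225,235:265];m=(roi.min(2)>140).astype(np.uint8)
n,l,st,ce=cv2.connectedComponentsWithStats(m);print(st,ce+[235,195])
i=1+np.argmax(st[1:,4]);u=ce[i]+[235,195]
# mark centroid onto plane of face z=.047 -> angle about selector axis
c,v=ray(W,u);n_=Fm()[:,2];X=c+v*((world((0,0,.047))-c)@n_)/(v@n_);p=face(X);print(p,"angle",np.arctan2(-(p[1]+.07),p[0]), np.arctan2(-(p[1]+.07),p[0]+.001))
ys,xs=np.where(l==i);vx=cv2.fitLine(np.c_[xs,ys].astype(np.float32),2,0,.01,.01).ravel();
a=u+vx[:2]*5;c,v=ray(W,a);X2=c+v*((world((0,0,.047))-c)@n_)/(v@n_);d=(face(X2)-p)*np.sign(vx[1]);print("line angle",np.arctan2(-d[1],d[0]))
T,S=pickle.load(open("im0.pkl","rb"));T2=get_image("top")
dd=cv2.absdiff(T["frame"],T2["frame"]).max(2)
for nm,(x,y,w,h) in dict(bin=(130,120,58,65),can=(335,165,40,38)).items(): print(nm,dd[y:y+h,x:x+w].mean(),(dd[y:y+h,x:x+w]>30).sum())
E
```

```text
[[  0   0  30  30 829]
 [ 14   9   4  19  71]] [[249.41495778 209.1893848 ]
 [250.49295775 213.12676056]]
[ 0.00627991 -0.09104837  0.047     ] angle 1.2808484675395577 1.237809436573623
line angle 1.2572558913569312
bin 4.63262599469496 0
can 4.830921052631579 0
```

```bash
python3 - <<'E'
from rig import *
print(sign_off(), get_state()["clock"])
E
```

```text
the job is handed in; nothing more can be done
the job is handed in; nothing more can be done
```

The shop air is switched on: the guard is fully open and locked, and the selector is at run and back out. I handed the job in at about 15 s on the robot clock.

- **Guard:** I pulled the plunger about 13 mm to free it and dragged the guard about 140 mm. The plunger dropped into the far hole. In the side view the knob is within 1 px of where a seated knob should be, and about 3 px from where it would be riding on the rail.
- **Selector:** I gripped the bar, pushed it in about 10 mm, turned it clockwise 72°, eased it out and let go. The marked line reads about 1.26 rad (run is 1.25). The position of the bar's end matches it being fully out, not pressed in.
- **Surroundings:** The bin and can areas of the top view show no change from the first picture. I checked the wrench only by eye, because the arm's shadow lay over it. The gripper ended about 120 mm clear of the box, with almost no force on it.
- **Oddities:** One move command was refused for having 11 rows, and nothing moved. During the turn there was a side load of about 17 N because the grip was about 3 mm off the selector's axis. I reduced it to about 6 N before finishing the turn.

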